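# Run the lamp carriage to its end stop with the lock button held down

## Robot

A 7-joint arm with a two-finger parallel gripper is mounted at the origin on a cart in front of the work surface, level with it; the furniture and walls round the work are solid. World frame = base frame: x ahead of the robot, y to its left, z up, the work surface at z = 0. Lengths are in mm, angles in rad, forces in N, time in s.
With the tool pointing down it reaches from about 425 to 1025 mm from the base axis. Payload 9.4 kg.
Tool frame: the origin (TCP) lies midway between the tips of the shut fingers; the grasp point (between the pads) lies bot.pinch_z behind it (bot.pinch_z is the distance from the TCP to the grasp point, in mm); z points along the fingers, y is the line along which they close (so a half turn about z gives the same grasp; the last joint's range is limited). The gripper opens to 93 mm and grips with 3 to 60 N. Pads are 15 mm wide; open, the fingers measure 128 mm over their backs; the gripper's body (75 mm by 188 mm) begins 65 mm behind the grasp point.
Start: joints at [-1.246, 0.599, -0.003, 1.599, 0.002, 0.943, -0.08], TCP at [283.535, 667.257, 195.918] pointing down, gripper open.
Joint ranges: [-2.57, 2.57], [-0.35, 1.97], [-1.29, 1.29], [0.11, 2.56], [-1.05, 4.19], [0.11, 1.86], [-2.63, 2.63]. Speed limits (rad/s): [2.22, 2.22, 3.01, 3.01, 3.14, 3.14, 3.14].

## Interface

Orientations are given as a 3x3 rotation matrix whose columns are the frame's x, y, z axes.
In Python, from rig import bot gives the robot as it stands.
- The arm moves only by the shell command python3 -m crank 'ROWS' [FORCE]. ROWS is text: rows parted by semicolons, each of 7 numbers parted by spaces: the closure, from 0 (fully open) to 1 (shut), then the shift along the tool's x, y, z in cm, then the turn, a rotation vector about the tool's x, y, z in degrees. In form: claw x y z ax ay az; .... A call has 1 to 8 rows; each row shifts and turns the commanded pose from where the row before left it, along the tool's axes as they then stand; what a row does not reach is not made up. A row lasts 1/12 s, in which the tool goes at most 41.7 mm and 7.16 degrees, less where a joint would pass 70% of its speed; a pose out of reach is approached as far as the arm can. A call is refused whole if a number of a shift passes 4.17 or a number of a turn 7.16, either way. A call with a gripper value outside its range is refused whole. The fingers move at their own pace and stop on an object; FORCE is the grip in N (left out, the last holds). Time passes only in rows, so rows that do not move let the fingers close. It gives the time, the measured TCP pose, the force, the opening and the grip force at its end, in the units of the state.
- bot.get_obs(): the state, without advancing time (a new reading comes with each control period).
- bot.capture(name): name is "scene" or "top" or "wrist"; returns (picture, depth): 420x560x3 uint8, blue, green, red; 420x560 float32, mm along the optical axis (not along the pixel's ray), 0 where there is no reading.
- bot.camera_model(name): a dict with "vfov" (degrees; the focal length in pixels is half the picture's height over the tangent of half this angle, whatever the lens; pixels are square), "cx", "cy" (the principal point, pixels), "R" (3x3) and "t" (3): a world point X has camera coordinates R X + t. Camera axes: x right, y down, z forward; pixel columns grow to the right and rows downward; lengths in mm; the calibration is good to about 2 mm. A picture is of the moment at which its call begins: read the wrist's pose just before it. camera_model takes no time and is no camera call; for the wrist camera it gives the pose at the moment of the call.
- bot.sign_off(): hands the job in; it is judged then, once.
The state is a dict: "clock": time; "q": joint angles; "qd": joint speeds; "effort": joint torques, N m; "ee_pos": TCP position; "tcp_rot": TCP orientation; "wrist_force": force on the tool from outside, world axes, zero at the start; "moment": the same for the moment, N m; "width": finger opening in mm; "gripper_force": force on a finger pad.
Only numpy, scipy, OpenCV 4.12 (cv2) and the standard library are available. Lean on these libraries where they do the work, as an engineer would, in place of code of your own. Each camera call takes 0.05 s, during which the arm holds its last target. There are 200 camera calls.

## Task

The spare lamp is clamped on a locked carriage on the slide rail. With the fingertips press the carriage's lock button down and, keeping it down all the way, slide the carriage along the rail until it rests fully against the tall end stop; then let the button spring up so the carriage locks there, and move clear. It is only pressed and pushed: pick nothing up, do not touch the lamp, and leave the things standing around the rail where they are.

Things in the scene. Friction and masses are not known exactly. Their poses are not given: they have to be found in the camera images.
- rail: Slide rail fixed to the worktop: aluminium T-profile on a dark steel base, 100 mm wide (its x), 340 mm long (its y), top face 36 mm above the worktop. Origin: centre of the underside. The carriage slides along the rail's y axis.
- carriage (a joint): Travel of the carriage along the rail's +y axis in m, 0 at mid rail, possible -0.12 to 0.12. While the button is up a sprung pawl in a hidden rack (6 mm pitch) locks it (holds at least 20 N), with about 1 mm of play; let up midway it locks there. With the button down it slides with under 2 N.
- carriage_mid (a point): Centre of the carriage's top plate, on its upper face, 50 mm above the worktop and above the rail's centre line. The plate is grey, 130 mm (rail x) by 90 mm (rail y) by 10 mm, so its two end faces lie 45 mm either way along the rail. The point's axes are the rail's.
- button_top (a point): Centre of the upper face of the black ribbed lock button, 40 mm (rail x) by 56 mm (rail y). It lies 37 mm to the -x side of the carriage's centre line, when up 59 mm above the worktop (9 mm above the plate). At each of its ends along the rail stands a guard, see guard_pos_y.
- button (a joint): How far the lock button is pressed, in m: 0 up (locked), 0.006 fully down. About 4 N starts it, about 7.5 N holds it fully down; the lock is free from 0.004 on. It springs back when released.
- end_stop: Tall end stop clamped on the rail, left or right of the carriage: aluminium block, 50 mm (rail x), 28 mm along the rail over its two rubber bumpers, black round screw on top, top 82 mm above the worktop. Origin: centre of its underside, on the rail's top and centre line. The carriage rests against it when carriage_mid is 59 mm from this origin horizontally.
- index_clip: Low index clip on the rail on the other side of the carriage: flat aluminium plate 30 by 12 by 3 mm. Not a stop: the carriage passes over it. Origin: centre of its underside.
- lamp: Hollow-cathode lamp (glass tube with a black base), 37 mm thick, 151 mm long, lying along the rail in a cradle on the carriage's +x half, fixed to it; its axis is 45 mm to the +x side of the carriage's centre line, its top 93 mm above the worktop. Do not touch. Origin: middle of its underside.
- bottle: Loose bystander: white screw-cap bottle, 37 mm across, 88 mm high, beyond the rail's +y end. Origin: centre of its underside.
- beaker: Loose bystander: small glass beaker, 50 mm across, 56 mm high, beyond the rail's -y end. Origin: centre of its underside.
- vial: Loose bystander: small capped vial, 20 mm across, 48 mm high, on the robot's side of the rail. Origin: centre of its underside.
- guard_pos_y (a point): Middle of the top of the grey upright guard at the button's +y end, 72 mm above the worktop (13 mm above the button); its twin stands at the -y end. Each is 44 mm wide (rail x), 9 mm thick; the clear gap between them is 60 mm along the rail, open at the sides. Part of the carriage, so a finger pressing the button may also push on a guard to slide it.

How it is judged:
By the outcome, as a careful person would: the job done as asked, in the order asked, and still so for the second after the job is handed in, with the robot touching nothing.
It also fails if it takes over 35 s, if anything falls off the work surface, if the arm or the gripper's body presses on something with over 40 N, if the wrist force passes 120 N, or if a joint passes its speed limit or range.

## Working session

There is one attempt and no reset: what is moved stays moved. The work goes in short steps, Python scripts to look and compute and a shell command to move; the robot and the scene stay as the last step left them, time stands still between calls to the robot, and variables do not carry over. Pictures are saved under pics/ and viewed, at most 10 in all, crops included, and the job is handed in when it is done.

```bash
ls; mkdir -p pics; python3 - <<'E'
from rig import bot
import cv2,numpy as np
o=bot.get_obs();print(o['clock'],o['ee_pos'],np.round(o['tcp_rot'],3).tolist(),o['width'],bot.pinch_z)
for n in("scene","top"):
    p,d=bot.capture(n);cv2.imwrite(f'pics/{n}0.png',p);np.save(f'{n}0.npy',d)
    m=bot.camera_model(n);print(n,m)
E
```

```text
pics
0.0 [283.32017458 666.76548949 195.0140597 ] [[-0.92, 0.391, -0.001], [0.391, 0.92, -0.002], [-0.0, -0.002, -1.0]] 93.44387458793756 18.8
scene {'vfov': 45.47412717132855, 'cx': 274.36034113934653, 'cy': 208.90477292719763, 'R': array([[ 0.86194447, -0.50672265, -0.01684884],
       [-0.38168693, -0.62666544, -0.67941557],
       [ 0.33371667,  0.59204947, -0.73356023]]), 't': array([-289.46591342,  401.28473974,  762.62309465])}
top {'vfov': 56.849739377739596, 'cx': 278.1097740312845, 'cy': 210.56490270323897, 'R': array([[-0.01286015, -0.9999015 ,  0.00562193],
       [-0.98732615,  0.01180858, -0.1582644 ],
       [ 0.15818243, -0.00758598, -0.98738076]]), 't': array([290.53203422, 517.85736376, 847.89200228])}
```

View pics/scene0.png

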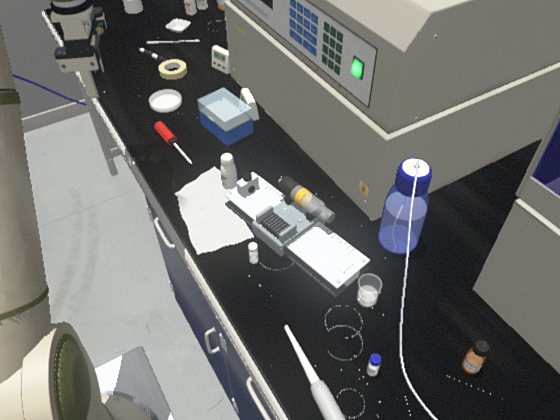

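View pics/top0.png

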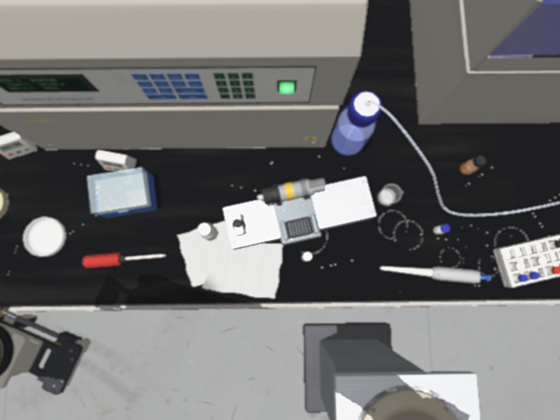

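The rail runs roughly along world y. The end stop (black screw) is at about (238,222) in the top view, on the left next to the bottle. The button is at (299,228), the lamp at (291,190), the vial at (307,257) and the beaker at (389,194). Next I measure.

```bash
cat > h.py <<'E'
import numpy as np,cv2
from rig import bot
def ray(m,uv,z,H=420):
    f=H/2/np.tan(np.radians(m['vfov']/2));uv=np.atleast_2d(uv).astype(float)
    d=np.c_[(uv[:,0]-m['cx'])/f,(uv[:,1]-m['cy'])/f,np.ones(len(uv))]@m['R']
    c=-m['R'].T@m['t'];return c+d*((z-c[2])/d[:,2])[:,None]
def cloud(m,d):
    f=210/np.tan(np.radians(m['vfov']/2));v,u=np.mgrid[:420,:560]
    return (np.dstack([(u-m['cx'])/f*d,(v-m['cy'])/f*d,d])-m['t'])@m['R']
E
python3 - <<'E'
from h import *
m=bot.camera_model('top');p=cv2.imread('pics/top0.png');d=np.load('top0.npy');X=cloud(m,d)
z=X[...,2];roi=np.zeros(z.shape,bool);roi[165:275,190:420]=1
for lo,hi,n in((25,43,'rail'),(44,54,'plate'),(54,64,'button'),(65,76,'guard'),(76,100,'tall')):
    k=(roi&(z>lo)&(z<hi)&(d>0)).astype(np.uint8)
    N,l,s,c=cv2.connectedComponentsWithStats(k)
    for i in range(1,N):
        if s[i,4]>12:
            q=X[l==i];print(n,s[i],np.round(np.median(q,0)),[np.round(a,1) for a in cv2.minAreaRect(q[:,:2].astype(np.float32))])
c=cv2.resize(p[160:280,190:400],None,fx=3.8,fy=3.8,interpolation=cv2.INTER_CUBIC);cv2.imwrite('pics/crop0.png',c)
E
```

```text
rail [ 312  177   64   52 2292] [539. 133.  36.] [array([541.6, 134.2]), array([ 97. , 134.6]), np.float64(11.8)]
rail [387 186  12  15  48] [565.  10.  33.] [array([563.3,  14.4]), array([35.4, 13. ]), np.float64(29.7)]
rail [380 190  13  15  42] [547.  42.  35.] [array([548.4,  36.1]), array([37.8, 13.2]), np.float64(37.2)]
rail [ 224  200   57   48 1758] [494. 340.  36.] [array([496. , 345.1]), array([ 96.1, 114.2]), np.float64(12.0)]
rail [209 227   9  13  23] [467. 428.  36.] [array([470. , 430.7]), array([ 8.1, 30.2]), np.float64(64.8)]
plate [386 184  18  17  52] [566.  11.  50.] [array([561. ,  19.2]), array([39.2, 25.2]), np.float64(46.6)]
plate [ 273  194   48   50 1002] [516. 246.  49.] [array([501. , 241.9]), array([96.6, 90.4]), np.float64(12.4)]
plate [208 224   8  16  22] [470. 430.  50.] [array([473. , 432.2]), array([12.3, 34.8]), np.float64(75.4)]
plate [304 252   8   8  55] [417. 221.  48.] [array([418. , 219.8]), array([15.9, 15.7]), np.float64(89.1)]
button [394 184   9   8  15] [570.  10.  55.] [array([569.5,  10.4]), array([23.7,  4.3]), np.float64(44.3)]
butto
[... 590 characters left out ...]
[506. , 376.4]), array([18.6, 19.9]), np.float64(0.4)]
guard [311 214   8  19  85] [488. 204.  71.] [array([488.2, 204. ]), array([42.5,  9.6]), np.float64(12.5)]
guard [281 220   8  20  81] [473. 272.  71.] [array([474.3, 271.6]), array([43.4,  8.9]), np.float64(12.1)]
guard [234 223  11  12  73] [475. 371.  69.] [array([476.8, 371.4]), array([23.1, 19.6]), np.float64(12.4)]
tall [258 178  68  27 949] [559. 256.  88.] [array([561.3, 254.9]), array([ 36.7, 150.8]), np.float64(12.9)]
tall [233 219   9   9  65] [489. 374.  82.] [array([488.9, 373.9]), array([17.4, 17.4]), np.float64(3.8)]
tall [198 223  14  14 144] [476. 442.  87.] [array([475.5, 443.2]), array([27.1, 27. ]), np.float64(26.1)]
```

View pics/crop0.png

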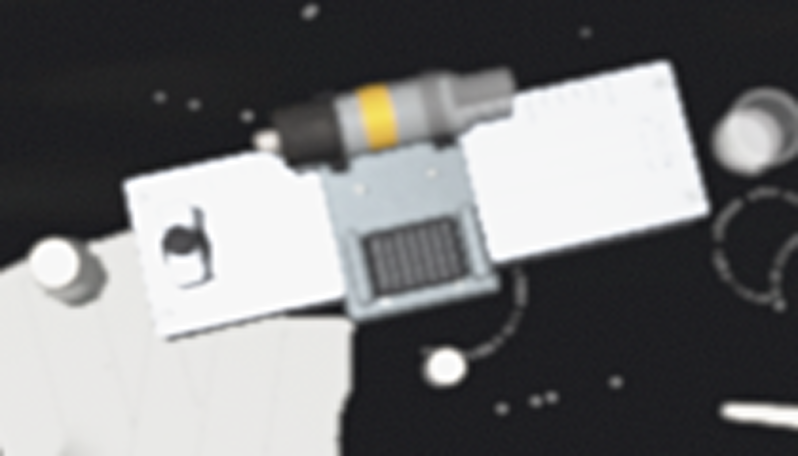

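Rail heading is about 12.2°, the button is at (481.5,237.5) and the stop at (489,374). Travel is about +73 mm along rail +y. I go above the button with the fingers shut.

```bash
python3 -m crank '1 -2.4 -2.2 0 0 0 0;1 -2.9 -2.6 0 0 0 0;1 -2.9 -2.6 0 0 0 0;1 -2.9 -2.6 0 0 0 0;1 -2.9 -2.6 0 0 0 0;1 -2.9 -2.6 0 0 0 0;1 -2.9 -2.6 0 0 0 0;1 -2.9 -2.6 0 0 0 0' 20; python3 -m crank '1 -2.9 -2.6 0 0 0 0;1 -2.9 -2.6 0 0 0 0;1 -2.9 -2.6 0 0 0 0;1 -2 -2 0 0 0 0;1 0 0 0 0 0 -7;1 0 0 0 0 0 -7;1 0 0 0 0 0 -7;1 0 0 0 0 0 -7'; python3 -m crank '1 0 0 0 0 0 -7;1 0 0 0 0 0 0;1 0 0 0 0 0 0;1 0 0 0 0 0 0'
python3 - <<'E'
from h import *
def tgt(b): 
    o=bot.get_obs();R=np.array(o['tcp_rot']);print(o['clock'],o['ee_pos'],np.round(R,3).tolist(),o['width'],o['wrist_force'])
    print('shift cm',R.T@(np.array(b)-o['ee_pos'])/10)
tgt([479.6,246.3,70])
E
```

```text
clock: 0.77
ee_pos: [413.0, 388.8, 195.8]
tcp_rot: [[-0.92, 0.391, -0.0], [0.391, 0.92, -0.0], [0.0, -0.0, -1.0]]
wrist_force: [0.7, -0.0, -0.2]
width: 44.1
gripper_force: 0.0
clock: 1.43
ee_pos: [472.8, 258.3, 195.8]
tcp_rot: [[-0.996, -0.092, -0.0], [-0.092, 0.996, -0.0], [0.0, -0.0, -1.0]]
wrist_force: [0.1, -0.0, -0.4]
width: 0.5
gripper_force: 0.0
clock: 1.77
ee_pos: [472.8, 258.5, 195.8]
tcp_rot: [[-0.979, -0.203, -0.0], [-0.203, 0.979, -0.0], [0.0, -0.0, -1.0]]
wrist_force: [-1.0, -0.8, -0.2]
width: 0.2
gripper_force: 0.0
1.7667 [472.80684553 258.53390333 195.80602724] [[-0.979, -0.203, -0.0], [-0.203, 0.979, -0.0], [0.0, -0.0, -1.0]] 0.2380323944124082 [-0.95216403 -0.84627909 -0.16053074]
shift cm [-0.41941754 -1.33494967 12.58060875]
```

```bash
python3 -m crank '1 -0.4 -1.6 2 0 0 0;1 0 0 3 0 0 0;1 0 0 3 0 0 0;1 0 0 2.5 0 0 0;1 0 0 0 0 0 0;1 0 0 0 0 0 0'; python3 - <<'E'
from h import *
p,d=bot.capture('wrist');cv2.imwrite('pics/w1.png',p)
o=bot.get_obs();print(o['ee_pos'],o['wrist_force'])
E
```

```text
clock: 2.27
ee_pos: [479.4, 243.7, 90.3]
tcp_rot: [[-0.979, -0.206, -0.002], [-0.206, 0.979, -0.002], [0.002, -0.001, -1.0]]
wrist_force: [-0.8, 0.2, -0.1]
width: 0.4
gripper_force: 0.0
[480.11105216 244.20414571  91.42847955] [0.3887502  0.93007609 0.31036774]
```

View pics/w1.png

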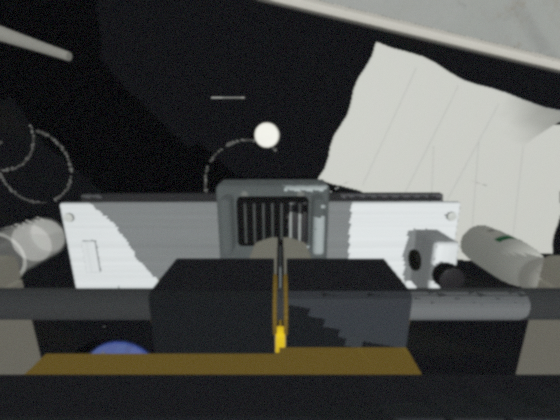

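The wrist view shows the shut fingertips at about (280,245), over the ribbed button and between the two guards at (225,220) and (320,220). I descend.

```bash
python3 -m crank '1 0 0 1.5 0 0 0;1 0 0 1.3 0 0 0;1 0 0 0 0 0 0;1 0 0 0.2 0 0 0;1 0 0 0.2 0 0 0;1 0 0 0 0 0 0;1 0 0 0 0 0 0'
```

```text
clock: 2.9
ee_pos: [480.4, 244.1, 59.7]
tcp_rot: [[-0.978, -0.207, 0.001], [-0.207, 0.978, 0.001], [-0.001, 0.0, -1.0]]
wrist_force: [-1.3, 0.1, 0.1]
width: 0.4
gripper_force: 0.0
```

```bash
python3 -m crank '1 0 0 0.2 0 0 0;1 0 0 0.2 0 0 0;1 0 0 0 0 0 0;1 0 0 0 0 0 0'; python3 -m crank '1 0 0 0.2 0 0 0;1 0 0 0.1 0 0 0;1 0 0 0 0 0 0;1 0 0 0 0 0 0'
```

```text
clock: 3.23
ee_pos: [480.0, 243.8, 54.8]
tcp_rot: [[-0.978, -0.208, -0.0], [-0.208, 0.978, -0.0], [0.0, -0.0, -1.0]]
wrist_force: [0.0, 0.4, 0.2]
width: 0.5
gripper_force: 0.0
clock: 3.57
ee_pos: [480.0, 243.8, 51.8]
tcp_rot: [[-0.978, -0.208, -0.0], [-0.208, 0.978, -0.0], [0.0, -0.0, -1.0]]
wrist_force: [0.2, 0.7, 0.3]
width: 0.9
gripper_force: 0.0
```

At z=52 there is still no contact force, which is unexpected, so I look before going on.

```bash
python3 - <<'E'
from h import *
o=bot.get_obs();print(o['ee_pos'],o['wrist_force'],o['moment'],o['effort'])
ps=[]
p,d=bot.capture('scene');q,dw=bot.capture('wrist')
m=bot.camera_model('scene');f=210/np.tan(np.radians(m['vfov']/2))
c=m['R']@o['ee_pos']+m['t'];print('tcp px',c[:2]/c[2]*f+[m['cx'],m['cy']])
a=cv2.resize(p[150:300,200:380],(480,400),interpolation=cv2.INTER_CUBIC)
b=cv2.resize(q[150:300,150:450],None,fx=1.6,fy=1.6) 
cv2.imwrite('pics/s2.png',np.vstack([a,np.zeros((0,480,3),np.uint8)]));
p,d=bot.capture('top');np.save('top2.npy',d);cv2.imwrite('pics/w2.png',q)
m=bot.camera_model('top');X=cloud(m,d)
for n,lo,hi,(u0,u1,v0,v1) in(('tall lamp',76,100,(250,335,170,208)),):
    k=(X[...,2]>lo)&(X[...,2]<hi)&(d>0);k[:v0]=0;k[v1:]=0;k[:,:u0]=0;k[:,u1:]=0
    print(n,k.sum(),np.median(X[k],0))
E
```

```text
[480.00612542 243.84220971  51.78889208] [0.21500949 0.72029254 0.34435655] [0.05643196 0.06714467 0.01643463] [-7.37982133e-03 -6.30970359e+01 -1.54072442e-02 -1.23663077e+01
 -1.71657481e-03  6.38721068e-02 -2.71320852e-03]
tcp px [274.28231975 223.55024166]
tall lamp 35 [545.59303301 321.53108788  79.60182929]
```

View pics/s2.png

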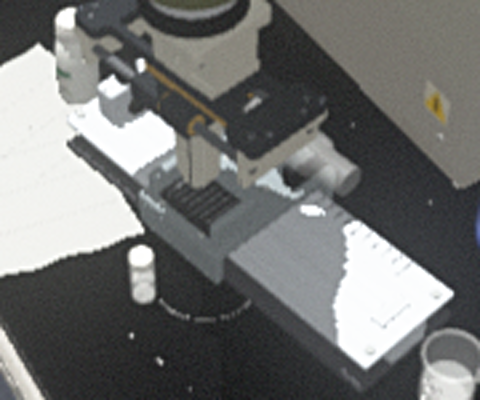

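View pics/w2.png

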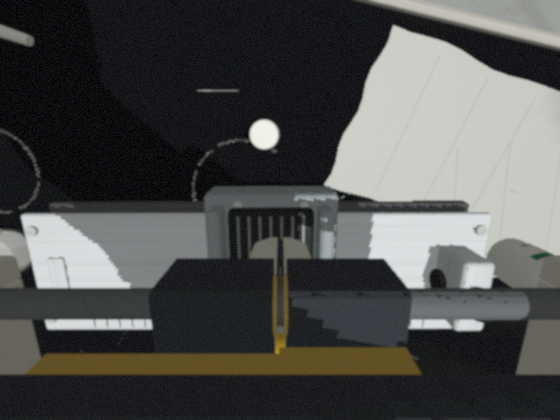

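The fingertip sits between the guards over the button, at scene crop (205,187), apparently a few mm higher than its reported pose. I check that with the depth image.

```bash
python3 - <<'E'
from h import *
for n in('scene',):
    p,d=bot.capture(n);m=bot.camera_model(n);X=cloud(m,d)
    # scene columns through finger and button
    for u in(270,274,277,280):
        print(u,[(v,*np.round(X[v,u]).astype(int)) for v in range(206,236,2)])
    k=np.zeros(d.shape,bool);k[222:236,262:290]=1;
    print(np.round(np.percentile(X[k][:,2],[5,25,50,75,95]),1))
d0=np.load('scene0.npy');X0=cloud(m,d0)
print(np.round(np.percentile(X0[k][:,2],[5,25,50,75,95]),1))
E
```

```text
270 [(206, np.int64(472), np.int64(245), np.int64(108)), (208, np.int64(471), np.int64(243), np.int64(104)), (210, np.int64(472), np.int64(245), np.int64(97)), (212, np.int64(470), np.int64(243), np.int64(94)), (214, np.int64(471), np.int64(245), np.int64(85)), (216, np.int64(471), np.int64(245), np.int64(79)), (218, np.int64(476), np.int64(254), np.int64(62)), (220, np.int64(472), np.int64(248), np.int64(63)), (222, np.int64(470), np.int64(244), np.int64(62)), (224, np.int64(469), np.int64(242), np.int64(58)), (226, np.int64(466), np.int64(237), np.int64(60)), (228, np.int64(464), np.int64(233), np.int64(58)), (230, np.int64(461), np.int64(229), np.int64(58)), (232, np.int64(462), np.int64(231), np.int64(49)), (234, np.int64(459), np.int64(225), np.int64(51))]
274 [(206, np.int64(473), np.int64(230), np.int64(121)), (208, np.int64(473), np.int64(230), np.int64(115)), (210, np.int64(473), np.int64(231), np.int64(109)), (212, np.int64(474), np.int64(233), np.int64(101)), (214, np.int64(473), np.int64(232), np.int64(96)), (216, np.int64(473), np.int64(232), np.int64(90)), (218, np.int6
[... 1346 characters left out ...]
5), np.int64(228), np.int64(104)), (212, np.int64(486), np.int64(229), np.int64(97)), (214, np.int64(485), np.int64(229), np.int64(92)), (216, np.int64(502), np.int64(257), np.int64(50)), (218, np.int64(495), np.int64(246), np.int64(59)), (220, np.int64(492), np.int64(240), np.int64(59)), (222, np.int64(488), np.int64(235), np.int64(60)), (224, np.int64(485), np.int64(230), np.int64(61)), (226, np.int64(483), np.int64(225), np.int64(61)), (228, np.int64(479), np.int64(220), np.int64(62)), (230, np.int64(477), np.int64(216), np.int64(61)), (232, np.int64(470), np.int64(204), np.int64(72)), (234, np.int64(467), np.int64(199), np.int64(72))]
[48.3 56.7 59.5 61.3 72.6]
[49.  56.7 59.5 61.2 72.4]
```

```bash
python3 - <<'E'
from h import *
o=bot.get_obs();T=o['ee_pos'];R=np.array(o['tcp_rot'])
for n in('scene','top'):
    p,d=bot.capture(n);m=bot.camera_model(n);X=cloud(m,d);d0=np.load(n+'0.npy')
    k=(d>0)&(d0>0)&(d0-d>15)&(np.hypot(X[...,0]-T[0],X[...,1]-T[1])<130)&(X[...,2]<260)
    L=(X[k]-T)@R   # tool frame: z toward tip
    print(n,k.sum())
    for a in range(-90,10,6):
        s=L[(L[:,2]>=a)&(L[:,2]<a+6)]
        if len(s)>3: print('z',a,len(s),'x',np.round(np.percentile(s[:,0],[3,97])),'y',np.round(np.percentile(s[:,1],[3,97])))
p,d=bot.capture('wrist');m=bot.camera_model('wrist');X=cloud(m,d);L=(X-T)@R
for v in(200,220,232,240,250,258): print(v,[np.round(L[v,u]).astype(int).tolist() for u in(245,265,280,295)])
E
```

```text
scene 3755
z -90 6 x [-8. 10.] y [-18. -12.]
z -84 13 x [-5. 11.] y [-18.  -8.]
z -78 16 x [-3. 10.] y [-18.  -5.]
z -72 25 x [ 1. 10.] y [-18.  14.]
z -66 34 x [-5. 10.] y [-17.  14.]
z -60 31 x [-8. 10.] y [-17.  12.]
z -54 37 x [-7. 11.] y [-16.  11.]
z -48 37 x [-8. 11.] y [-17.  14.]
z -42 28 x [-7. 10.] y [-16.  11.]
z -36 24 x [-7. 10.] y [-15.  12.]
z -30 15 x [ 8. 10.] y [-9. 10.]
top 828
200 [[26, -23, 2], [26, -9, 2], [26, 1, 2], [26, 10, 1]]
220 [[15, -22, -8], [15, -9, -7], [15, 1, -7], [15, 10, -7]]
232 [[7, -22, -6], [7, -9, -7], [7, 1, -8], [7, 10, -8]]
240 [[1, -22, -7], [10, -8, -29], [8, 1, -26], [9, 9, -28]]
250 [[-6, -23, -7], [9, -7, -43], [8, 1, -39], [10, 8, -44]]
258 [[36, -9, -113], [36, -4, -112], [8, 1, -50], [36, 5, -113]]
```

Both cameras agree: the button is still up at z≈59, and the real fingertips end about 26 mm short of the reported TCP. Contact should come near TCP z≈33, and the gripper body will still clear the lamp. I creep down watching the force.

```bash
python3 -m crank '1 0 0 0.3 0 0 0;1 0 0 0.3 0 0 0;1 0 0 0.3 0 0 0;1 0 0 0.2 0 0 0;1 0 0 0 0 0 0;1 0 0 0 0 0 0'; python3 -m crank '1 0 0 0.2 0 0 0;1 0 0 0.1 0 0 0;1 0 0 0 0 0 0;1 0 0 0 0 0 0';python3 -m crank '1 0 0 0.2 0 0 0;1 0 0 0 0 0 0;1 0 0 0 0 0 0'; python3 -m crank '1 0 0 0.2 0 0 0;1 0 0 0 0 0 0;1 0 0 0 0 0 0'
```

```text
clock: 4.42
ee_pos: [480.0, 243.8, 40.7]
tcp_rot: [[-0.978, -0.208, -0.0], [-0.208, 0.978, -0.0], [0.0, -0.0, -1.0]]
wrist_force: [0.4, 0.5, -0.2]
width: 0.2
gripper_force: 0.0
clock: 4.75
ee_pos: [480.1, 243.9, 37.9]
tcp_rot: [[-0.978, -0.208, -0.0], [-0.208, 0.978, -0.0], [0.0, -0.0, -1.0]]
wrist_force: [0.2, 0.7, -0.2]
width: 0.1
gripper_force: 0.0
clock: 5.0
ee_pos: [480.2, 244.1, 36.1]
tcp_rot: [[-0.978, -0.208, 0.0], [-0.208, 0.978, 0.0], [-0.0, 0.0, -1.0]]
wrist_force: [0.2, -0.2, 2.5]
width: 0.4
gripper_force: 1.8
clock: 5.25
ee_pos: [480.3, 243.9, 34.0]
tcp_rot: [[-0.978, -0.207, 0.0], [-0.207, 0.978, 0.0], [-0.0, 0.0, -1.0]]
wrist_force: [-0.5, -0.1, 5.0]
width: 0.6
gripper_force: 2.4
```

Contact was at TCP z≈36.5, so fully down should be near 30.5.

```bash
python3 -m crank '1 0 0 0.2 0 0 0;1 0 0 0 0 0 0;1 0 0 0 0 0 0'; python3 -m crank '1 0 0 0.15 0 0 0;1 0 0 0 0 0 0;1 0 0 0 0 0 0';python3 -m crank '1 0 0 0.1 0 0 0;1 0 0 0 0 0 0;1 0 0 0 0 0 0'
```

```text
clock: 5.5
ee_pos: [480.3, 243.9, 32.1]
tcp_rot: [[-0.978, -0.208, 0.0], [-0.208, 0.978, 0.0], [-0.0, 0.0, -1.0]]
wrist_force: [0.1, 0.2, 5.6]
width: 0.5
gripper_force: 3.0
clock: 5.75
ee_pos: [480.3, 244.0, 30.7]
tcp_rot: [[-0.978, -0.208, 0.0], [-0.208, 0.978, 0.0], [-0.0, 0.0, -1.0]]
wrist_force: [0.0, -0.0, 6.9]
width: 0.6
gripper_force: 3.4
clock: 6.0
ee_pos: [480.3, 244.2, 30.5]
tcp_rot: [[-0.978, -0.208, 0.001], [-0.208, 0.978, 0.001], [-0.001, 0.0, -1.0]]
wrist_force: [-3.7, 0.3, 16.9]
width: 0.7
gripper_force: 8.9
```

Bottomed out at about 17 N. I slide along tool +y.

```bash
python3 -m crank '1 0 0.2 0 0 0 0;1 0 0.3 0 0 0 0;1 0 0.3 0 0 0 0;1 0 0.3 0 0 0 0;1 0 0.3 0 0 0 0;1 0 0.3 0 0 0 0'; python3 - <<'E'
from h import *
o=bot.get_obs();T=o['ee_pos'];R=np.array(o['tcp_rot'])
p,d=bot.capture('wrist');X=cloud(bot.camera_model('wrist'),d);cv2.imwrite('pics/w3.png',p)
print(T,o['wrist_force'])
L=(X-T)@R
for v in(200,220,230): print(v,[(u,*np.round(L[v,u,1:]).astype(int)) for u in range(190,350,8)])
E
```

```text
clock: 6.5
ee_pos: [476.7, 260.8, 30.5]
tcp_rot: [[-0.978, -0.207, 0.001], [-0.207, 0.978, 0.0], [-0.001, 0.0, -1.0]]
wrist_force: [-2.1, 0.4, 18.0]
width: 0.1
gripper_force: 8.8
[476.70727627 260.803368    30.47596556] [-2.05640679  0.43497532 17.99829137]
200 [(190, np.int64(-67), np.int64(30)), (198, np.int64(-49), np.int64(-13)), (206, np.int64(-43), np.int64(-16)), (214, np.int64(-38), np.int64(-17)), (222, np.int64(-33), np.int64(-16)), (230, np.int64(-28), np.int64(-17)), (238, np.int64(-24), np.int64(-16)), (246, np.int64(-19), np.int64(-16)), (254, np.int64(-14), np.int64(-16)), (262, np.int64(-9), np.int64(-17)), (270, np.int64(-5), np.int64(-16)), (278, np.int64(0), np.int64(-16)), (286, np.int64(5), np.int64(-15)), (294, np.int64(10), np.int64(-15)), (302, np.int64(14), np.int64(-17)), (310, np.int64(19), np.int64(-17)), (318, np.int64(24), np.int64(-18)), (326, np.int64(29), np.int64(-16)), (334, np.int64(34), np.int64(-17)), (342, np.int64(48), np.int64(30))]
220 [(190, np.int64(-64), np.int64(18)), (198, np.int64(-47), np.int64(-20)), (206, np.int64(-38), np.int64(-38)
[... 649 characters left out ...]
nt64(-6)), (198, np.int64(-42), np.int64(-42)), (206, np.int64(-37), np.int64(-42)), (214, np.int64(-35), np.int64(-34)), (222, np.int64(-33), np.int64(-21)), (230, np.int64(-28), np.int64(-23)), (238, np.int64(-23), np.int64(-23)), (246, np.int64(-19), np.int64(-23)), (254, np.int64(-14), np.int64(-22)), (262, np.int64(-9), np.int64(-22)), (270, np.int64(-4), np.int64(-24)), (278, np.int64(0), np.int64(-22)), (286, np.int64(5), np.int64(-22)), (294, np.int64(10), np.int64(-23)), (302, np.int64(14), np.int64(-23)), (310, np.int64(19), np.int64(-23)), (318, np.int64(24), np.int64(-20)), (326, np.int64(26), np.int64(-41)), (334, np.int64(30), np.int64(-42)), (342, np.int64(39), np.int64(-19))]
```

View pics/w3.png

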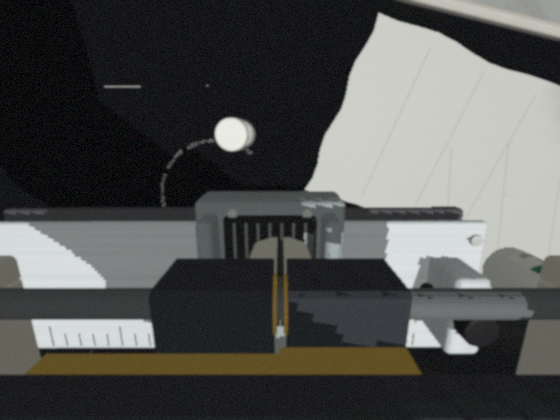

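The carriage rides with the fingertip: the wrist view has the guards at about (212,240) and (330,240), with the finger between them. I continue.

```bash
python3 -m crank '1 0 0.3 0 0 0 0;1 0 0.3 0 0 0 0;1 0 0.3 0 0 0 0;1 0 0.3 0 0 0 0;1 0 0.3 0 0 0 0;1 0 0.3 0 0 0 0;1 0 0.3 0 0 0 0;1 0 0.3 0 0 0 0';python3 -m crank '1 0 0.3 0 0 0 0;1 0 0.3 0 0 0 0;1 0 0.3 0 0 0 0;1 0 0.3 0 0 0 0;1 0 0.3 0 0 0 0;1 0 0.3 0 0 0 0;1 0 0.3 0 0 0 0'; python3 -m crank '1 0 0.2 0 0 0 0;1 0 0.2 0 0 0 0;1 0 0.2 0 0 0 0;1 0 0 0 0 0 0'
```

```text
clock: 7.22
ee_pos: [471.7, 284.4, 30.5]
tcp_rot: [[-0.978, -0.208, 0.001], [-0.208, 0.978, 0.001], [-0.001, 0.0, -1.0]]
wrist_force: [-2.4, -0.7, 17.3]
width: 0.6
gripper_force: 8.7
clock: 7.8
ee_pos: [467.2, 304.9, 30.5]
tcp_rot: [[-0.978, -0.208, 0.001], [-0.208, 0.978, 0.001], [-0.001, 0.0, -1.0]]
wrist_force: [-2.1, -0.4, 17.5]
width: 0.4
gripper_force: 8.6
clock: 8.13
ee_pos: [465.9, 311.3, 30.5]
tcp_rot: [[-0.978, -0.208, 0.001], [-0.208, 0.978, 0.001], [-0.001, 0.001, -1.0]]
wrist_force: [-2.5, -0.6, 17.0]
width: 0.5
gripper_force: 8.6
```

```bash
python3 -m crank '1 0 0.1 0 0 0 0;1 0 0.1 0 0 0 0;1 0 0.1 0 0 0 0;1 0 0 0 0 0 0';python3 -m crank '1 0 0.1 0 0 0 0;1 0 0.1 0 0 0 0;1 0 0.1 0 0 0 0;1 0 0 0 0 0 0'
```

```text
clock: 8.47
ee_pos: [465.3, 314.0, 30.5]
tcp_rot: [[-0.978, -0.208, 0.001], [-0.208, 0.978, 0.001], [-0.001, 0.001, -1.0]]
wrist_force: [-2.7, -0.8, 16.9]
width: 0.4
gripper_force: 8.5
clock: 8.8
ee_pos: [465.0, 315.2, 30.5]
tcp_rot: [[-0.978, -0.207, 0.001], [-0.207, 0.978, -0.001], [-0.0, -0.001, -1.0]]
wrist_force: [-1.9, -4.8, 18.7]
width: 0.6
gripper_force: 9.2
```

The stop was met after about 73 mm, as predicted. I press a bit more to seat it fully.

```bash
python3 -m crank '1 0 0.15 0 0 0 0;1 0 0.15 0 0 0 0;1 0 0 0 0 0 0;1 0 0 0 0 0 0'; python3 - <<'E'
from h import *
o=bot.get_obs();T=o['ee_pos'];R=np.array(o['tcp_rot'])
p,d=bot.capture('wrist');X=cloud(bot.camera_model('wrist'),d);L=(X-T)@R;cv2.imwrite('pics/w4.png',p)
print(T,o['wrist_force'],'guards',[(u,*np.round(L[225,u,1:],1)) for u in list(range(202,226,4))+list(range(314,350,4))])
E
```

```text
clock: 9.13
ee_pos: [464.9, 315.3, 30.4]
tcp_rot: [[-0.979, -0.205, 0.0], [-0.205, 0.979, -0.004], [0.001, -0.004, -1.0]]
wrist_force: [0.8, -11.7, 21.8]
width: 0.6
gripper_force: 10.5
[464.88228555 315.29438455  30.41949815] [  0.78524496 -11.72651171  21.81760072] guards [(202, np.float64(-40.2), np.float64(-41.6)), (206, np.float64(-38.3), np.float64(-40.7)), (210, np.float64(-36.4), np.float64(-40.1)), (214, np.float64(-36.1), np.float64(-32.1)), (218, np.float64(-36.6), np.float64(-19.6)), (222, np.float64(-34.2), np.float64(-19.8)), (314, np.float64(20.6), np.float64(-21.7)), (318, np.float64(23.3), np.float64(-19.9)), (322, np.float64(23.9), np.float64(-31.9)), (326, np.float64(24.6), np.float64(-40.9)), (330, np.float64(26.4), np.float64(-42.5)), (334, np.float64(28.6), np.float64(-42.2)), (338, np.float64(31.1), np.float64(-40.1)), (342, np.float64(37.8), np.float64(-19.0)), (346, np.float64(43.4), np.float64(-5.1))]
```

View pics/w4.png

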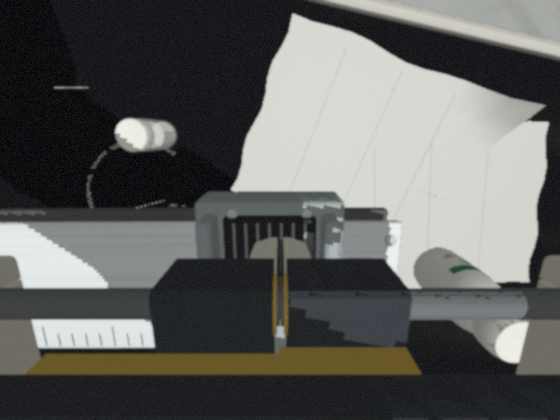

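Force against the stop is about 12 N. The wrist view shows the finger still between the guards and the bottle untouched at (480,300). I release straight up and move clear.

```bash
python3 -m crank '1 0 0 -0.2 0 0 0;1 0 0 -0.3 0 0 0;1 0 0 -0.3 0 0 0;1 0 0 -0.5 0 0 0;1 0 0 -1 0 0 0;1 0 0 -2 0 0 0;1 0 0 -3 0 0 0;1 0 0 -3 0 0 0'; python3 -m crank '1 0 0 -3 0 0 0;1 0 0 -3 0 0 0;1 3 0 -2 0 0 0;1 4 0 0 0 0 0;1 4 0 0 0 0 0;1 4 0 0 0 0 0;1 0 0 0 0 0 0;1 0 0 0 0 0 0'; python3 - <<'E'
from h import *
p,d=bot.capture('top');m=bot.camera_model('top');X=cloud(m,d);z=X[...,2];cv2.imwrite('pics/top5.png',p)
Y=np.array([-.2095,.978])
for lo,hi,n in((54,64,'button'),(65,76,'guard'),(76,100,'tall'),(44,54,'plate')):
    k=((z>lo)&(z<hi)&(d>0)).astype(np.uint8);k[:165]=0;k[275:]=0;k[:,:190]=0;k[:,420:]=0
    N,l,s,c=cv2.connectedComponentsWithStats(k)
    for i in range(1,N):
        if s[i,4]>30:
            q=X[l==i];r=cv2.minAreaRect(q[:,:2].astype(np.float32));print(n,s[i],np.round(np.median(q,0),1),np.round(r[0],1),np.round(r[1],1),'s',round(np.dot(r[0],Y),1))
E
```

```text
clock: 9.85
ee_pos: [463.3, 319.2, 133.4]
tcp_rot: [[-0.978, -0.208, -0.002], [-0.208, 0.978, -0.001], [0.002, -0.0, -1.0]]
wrist_force: [0.2, -0.7, 0.6]
width: 0.5
gripper_force: 0.0
clock: 10.52
ee_pos: [315.6, 287.9, 213.4]
tcp_rot: [[-0.978, -0.21, 0.001], [-0.21, 0.978, 0.001], [-0.001, 0.0, -1.0]]
wrist_force: [1.5, 0.8, 0.8]
width: 0.4
gripper_force: 0.0
button [200 223  15  16  41] [469.9 433.4  58. ] [473.5 440. ] [23.9 33.6] s 331.1
button [253 224  30  24 449] [465.9 309.5  58.4] [464.8 309.8] [41.8 63.2] s 205.7
guard [232 211  10  10  65] [505.8 377.4  69.4] [506.7 376.4] [20.2 19.8] s 262.0
guard [279 221   8  20  80] [473.1 274.3  71.1] [472.7 274.7] [42.2  8.9] s 169.6
guard [234 223  10  12  72] [474.5 370.7  68.7] [477.1 371.4] [23.  19.6] s 263.3
guard [249 228   7  19  80] [458.8 342.1  71. ] [458.9 342. ] [41.4  8.9] s 238.4
tall [226 185  68  27 965] [544.  327.6  87.7] [545.6 325.6] [ 36.4 150.3] s 204.1
tall [233 219   9   9  65] [488.7 374.   81.4] [488.9 374. ] [17.5 17.7] s 263.3
tall [198 223  14  14 143] [475.7 442.1  87.1] [475.7 443. ] [26.7 27.1] s 333.6
plate [390 184  13  18  47] [563.    9.5  50.9] [559.8  12.2] [39.3 20.1] s -105.4
plate [ 242  201   48   50 1032] [501.1 316.2  49.4] [485.6 314.9] [96.8 94.6] s 206.3
plate [304 252   8   8  55] [416.9 220.7  47.8] [418.  219.8] [16.  15.7] s 127.4
```

View pics/top5.png

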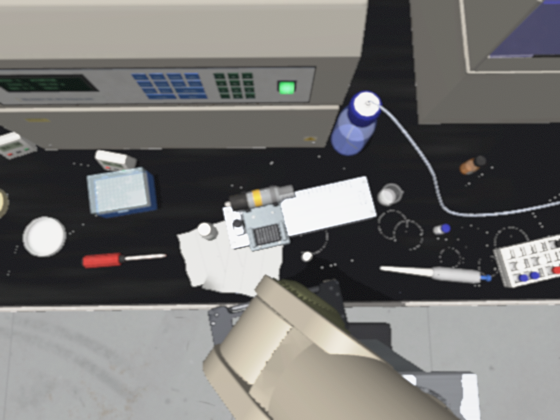

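The carriage now sits against the stop at (238,222): carriage to stop measures 59.3 mm against 59 nominal. The button is up at z≈58.4, and the bottle, vial and beaker are where they were.

```bash
python3 -c "
from rig import bot
print(bot.sign_off())"
```

```text
the job is handed in; nothing more can be done
None
```

The carriage rests against the tall end stop (59.3 mm measured, 59 mm nominal) with the lock button back up. The lamp was not touched, the bottle, beaker and vial did not move, the arm is clear, and the job was handed in at about 10.6 s.

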